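# Dial the watch case's click wheel to its mark and shoot the bolt

### The arm

A 7-joint arm with a two-finger parallel gripper is mounted at the origin on the work surface. World frame = base frame: x ahead of the robot, y to its left, z up, the work surface at z = 0. Lengths are in mm, angles in rad, forces in N, time in s.
With the tool pointing down it reaches from about 425 to 950 mm from the base axis. Payload 4.7 kg.
Tool frame: the origin (TCP) lies at the very end of the fingers, on their centre line; the grasp point (between the pads) lies 19 mm behind it (env.tcp_to_grasp is the distance from the TCP to the grasp point, in mm); z points along the fingers, x is the direction in which the jaws open and shut, and the axes are right-handed (so a half turn about z gives the same grasp; the last joint's range is limited). The gripper opens to 85 mm and grips with 20 to 120 N. Pads are 22 mm wide; open, the fingers measure 114 mm over their backs; the gripper's body (76 mm by 85 mm) begins 54 mm behind the grasp point. The pads swing forward as they close: fully open they stand 13 mm farther back than shut.
Start: joints at [-1.355, 0.469, -0.049, 1.532, 0.024, 1.141, -0.082], TCP at [163.552, 654.904, 231.335] pointing down, gripper open.
Joint ranges: [-2.59, 2.59], [-0.33, 1.99], [-1.39, 1.29], [0.1, 2.45], [-1.04, 4.18], [0.21, 1.99], [-2.66, 2.66]. Speed limits (rad/s): [2.57, 2.57, 3.14, 3.14, 3.14, 3.14, 3.14].

### API

Orientations are given as a unit quaternion [x, y, z, w].
In Python, from rig import env gives the robot as it stands. The module is installed in compiled form; this text tells all that it offers.
- The arm moves only by the shell command python3 -m pendant 'ROWS'. ROWS is JSON, a list of rows, each a list of 7 numbers: the shift along the world's x, y, z in mm, then the turn, a rotation vector about the world's x, y, z in degrees, then the closure, from 0 (fully open) to 1 (shut). A call has 1 to 20 rows; each row is the pose to reach, as a shift and turn from the pose measured when the call began; what a row does not reach only later rows make up. A row lasts 1/12 s, in which the tool goes at most 41.7 mm and 7.16 degrees, less where a joint would pass 70% of its speed; a pose out of reach is approached as far as the arm can. A call with a gripper value outside its range is refused whole. The fingers move at their own pace and stop on an object; the grip force is fixed at half the most. Time passes only in rows, so rows that repeat a pose let the fingers close. It gives the time, the measured TCP pose, the force and the opening at its end, in the units of the state.
- env.read_state(): the state, without advancing time (a new reading comes with each control period).
- env.snapshot(name): name is "scene" or "side" or "wrist"; returns (picture, depth): 384x512x3 uint8, blue, green, red; 384x512 float32, mm along the optical axis (not along the pixel's ray), 0 where there is no reading.
- env.camera_info(name): a dict with "vfov" (degrees; the focal length in pixels is half the picture's height over the tangent of half this angle, whatever the lens; pixels are square), "cx", "cy" (the principal point, pixels), "view" (4x4, takes a point from world to camera coordinates); the wrist camera has in their place "mount" (4x4, takes a point from camera to tool coordinates, whose origin is the TCP and whose axes are the tool frame's). Camera axes: x right, y down, z forward; pixel columns grow to the right and rows downward; lengths in mm; the calibration is good to about 2 mm. A picture is of the moment at which its call begins: read the wrist's pose just before it. camera_info takes no time and is no camera call.
- env.hand_in(): hands the job in, once; it reports no verdict.
The state is a dict: "time": time; "joint_pos": joint angles; "dq": joint speeds; "effort": joint torques, N m; "eef_pos": TCP position; "ee_rot": TCP orientation; "wrist_force": force on the tool from outside, world axes, zero at the start; "moment": the same for the moment, N m; "grip_width": opening from 0.0 (shut) to 1.0 (fully open).
Only numpy, scipy, OpenCV 4.12 (cv2) and the standard library are available. Lean on these libraries where they do the work, as an engineer would, in place of code of your own. Each camera call takes 0.05 s, during which the arm holds its last target. There are 200 camera calls.

### The job

Lock the brown watch case. With a fingertip, flick the lug wheel on its lid anticlockwise (seen from above), click by click, until the lug with the raised pointer bar points at the small wedge on the lid, without going a click past it; then push the steel bolt fully home into its keeper. Nothing needs to be picked up; leave the other things on the shelf where they are, and finish with the hand clear.

Things in the scene. Friction and masses are not known exactly. Their poses are not given: they have to be found in the camera images.
- watch_case: Brown plastic watch case fixed to the shelf, 160 (x) x 250 (y) x 60 mm high, flat lid. Origin: centre of its underside; x points to its far, hinged side, y to its left; it may be yawed. On the lid: wheel axis at x 0, y 60 mm; raised wedge, 3 mm high, at x 49 to 67, y 60; bolt along y -70, its keeper a steel bridge 10 (x) x 30 (y) x 16 mm high centred at x 52.
- pointer (a point): Tip of the wedge on the lid that the lug with the pointer bar must point at: straight beyond the wheel axis in the case's +x direction, 49 mm from the axis, 3 mm above the lid.
- wheel_axis (a point): On the upright axis of the black plastic wheel, at its hub's top, 22 mm above the lid. Hub 40 mm across; eight straight radial lugs 45 degrees apart reach 45 mm from the axis, each 6 mm wide, standing from 4 to 20 mm above the lid. Free gap between lugs: 25 mm at 40 mm from the axis, 19 mm at 33 mm. A fingertip can go down there; the lid around is flat but for the wedge.
- wheel_mark (a point): Outer end of the top of the raised pointer bar, on one lug, 42 mm from the wheel axis, 26.5 mm above the lid. The aluminium bar lies on top of the wheel: a triangle 28 mm broad over the hub that narrows to 6 mm and runs out along this lug to its end, 6 mm higher than the other lugs.
- wheel (a joint): Wheel angle, rad, growing anticlockwise from above; 0 = bar at the wedge. Sprung clicks: it rests at multiples of 0.785 (always a lug in line with the wedge, gap centres 22.5 degrees either side) and snaps on when pushed past half a click, with about 2 N at the lugs. Starts at rest 2 to 5 clicks before 0 (negative); hard stops at -4.45 and +1.9.
- bolt_fin (a point): Centre of the top of the bolt's upright steel push fin, 27.5 mm above the lid: the fin is 8 mm thick along the case's x, 30 mm wide along its y, and stands from 5 to 27.5 mm above the lid. Ahead of it (+x) runs its flat bar, 16 mm wide, 7.5 mm above the lid at its top, which also shows 10 mm behind the fin's centre.
- bolt (a joint): Travel of the bolt in m along the case's +x: 0 drawn back, 0.030 home against its stop, bar through the keeper. Stays where it is left; slides at about 1.5 N. Starts at 0 to 0.008.
- cologne: Loose bystander: capped glass bottle 40 x 26 x 90 mm, 0.16 kg, beside the case. Origin: centre of the underside.
- cufflink_tray: Loose bystander: white ceramic tray 100 x 75 x 20 mm, beside the case. Origin: centre of the underside.
- shoe_horn: Loose bystander: flat steel shoe horn about 180 mm long (along its y) x 44 x 4 mm, beyond the case. Origin: on its underside, 82 mm from its broad end.

How it is judged:
By the outcome, as a careful person would: the job done as asked, in the order asked, and still so for the second after the job is handed in, with the robot touching nothing.
It also fails if it takes over 67 s, if anything falls off the work surface, if the arm or the gripper's body presses on something with over 40 N, if the wrist force passes 120 N, or if a joint passes its speed limit or range.

## Working session

There is one attempt and no reset: what is moved stays moved. The work goes in short steps, Python scripts to look and compute and a shell command to move; the robot and the scene stay as the last step left them, time stands still between calls to the robot, and variables do not carry over. Pictures are saved under pics/ and viewed, about 8 in all and at most 12, crops included, and the job is handed in when it is done.

```bash
mkdir -p pics; cat > h.py <<'E'
from rig import env
import numpy as np, cv2
from scipy.spatial.transform import Rotation as R
def snap(cam,name):
    s=env.read_state(); im,d=env.snapshot(cam); cv2.imwrite(f'pics/{name}.png',im); np.savez(f'pics/{name}.npz',d=d,p=s['eef_pos'],q=s['ee_rot']); return im,d
def T(cam,name):
    ci=env.camera_info(cam)
    if cam!='wrist': return ci,np.linalg.inv(np.array(ci['view']))
    z=np.load(f'pics/{name}.npz'); M=np.eye(4); M[:3,:3]=R.from_quat(z['q']).as_matrix(); M[:3,3]=z['p']; return ci,M@np.array(ci['mount'])
def px(cam,name,u,v,zw=None):
    ci,M=T(cam,name); d=np.load(f'pics/{name}.npz')['d']
    f=192/np.tan(np.radians(ci['vfov'])/2); r=np.array([(u-ci['cx'])/f,(v-ci['cy'])/f,1])
    if zw is None: k=np.median(d[int(v)-1:int(v)+2,int(u)-1:int(u)+2])
    else: k=(zw-M[2,3])/(M[:3,:3]@r)[2]
    return M[:3,:3]@(r*k)+M[:3,3]
E
python3 - <<'E'
from h import *
a,_=snap('scene','s0');b,_=snap('side','d0')
print(env.read_state()); print(env.camera_info('scene'),env.camera_info('wrist'))
E
```

```text
{'time': 0.1, 'joint_pos': array([-1.35488869,  0.46939137, -0.04856123,  1.53358535,  0.02411804,
        1.14102689, -0.08228531]), 'dq': array([ 9.58277789e-04, -1.72414342e-03,  4.71193026e-04, -2.55465228e-03,
       -3.06523179e-05, -2.49948188e-03,  7.56308391e-04]), 'effort': array([ 1.62348253e-03, -5.11518824e+01, -4.64829267e-02, -2.38388890e+01,
        1.08200285e-02,  4.43021519e-03,  1.75093561e-05]), 'eef_pos': array([163.48137244, 654.34931392, 230.34105142]), 'ee_rot': array([ 7.88145901e-01,  6.15487779e-01, -6.88414318e-04,  5.98935052e-04]), 'wrist_force': array([ 0.68372838,  0.21093938, -1.17107411]), 'moment': array([-0.00770987, -0.01441677, -0.00790841]), 'grip_width': 1.0023718874546395}
{'vfov': 48.00158480170619, 'cx': 252.8511898471436, 'cy': 188.6796427488014, 'view': array([[-6.94650477e-01,  7.18944734e-01, -2.40662445e-02,
         4.21089842e+02],
       [ 4.05150907e-01,  3.63377430e-01, -8.38933600e-01,
        -1.94082124e+02],
       [-5.94401764e-01, -5.92516086e-01, -5.43701416e-01,
         1.36268428e+03],
       [ 0.00000000e+00,  0.00000000e+00,  0.00000000e+00,
         1.00000000e+00]])} {'vfov': 58.25913548859365, 'cx': 252.88845143855713, 'cy': 200.26436010763635, 'mount': array([[ 9.99999215e-01, -1.01134696e-03,  7.39300271e-04,
         2.67375890e-01],
       [ 7.45694077e-04,  9.54745347e-01,  2.97423547e-01,
        -7.67374834e+01],
       [-1.00664189e-03, -2.97422763e-01,  9.54745352e-01,
        -1.42992149e+02],
       [ 0.00000000e+00,  0.00000000e+00,  0.00000000e+00,
         1.00000000e+00]])}
```

View pics/s0.png

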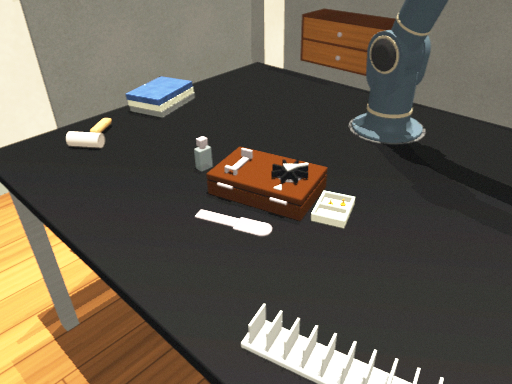

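View pics/d0.png

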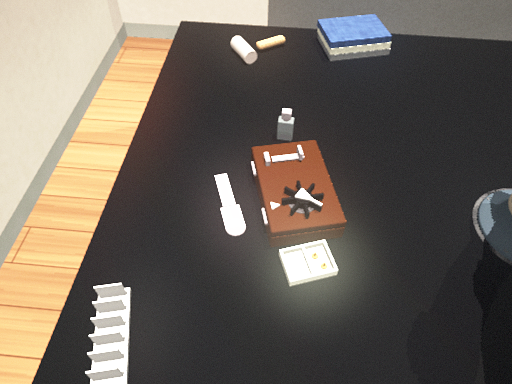

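The side view shows the case: wheel near (303,198), wedge near (276,206), bolt fin at about (300,152), keeper near (267,158). I'll enlarge that area and compute positions.

```bash
python3 - <<'E'
from h import *
b=cv2.imread('pics/d0.png');cv2.imwrite('pics/d0c.png',cv2.resize(b[130:250,245:355],None,fx=5,fy=5,interpolation=cv2.INTER_CUBIC))
for n,u,v in [('wedge',276,206),('hub',303,198),('keeper',267,158),('fin',300,152),('base',490,220),('cornTL',254,147),('cornTR',316,143),('cornBR',342,220),('cornBL',271,231),('cologne',286,112),('tray',308,262),('horn',230,205)]:
    print(n,px('side','d0',u,v).round(0))
E
```

```text
wedge [560.  43.  63.]
hub [505.  33.  85.]
keeper [589. -82.  77.]
fin [516. -98.  88.]
base [87. -5. 15.]
cornTL [ 623. -130.   61.]
cornTR [ 476. -163.   58.]
cornBR [422.  63.  61.]
cornBL [566. 103.  58.]
cologne [ 554. -231.   90.]
tray [486. 143.  18.]
horn [664.   5.   4.]
```

View pics/d0c.png

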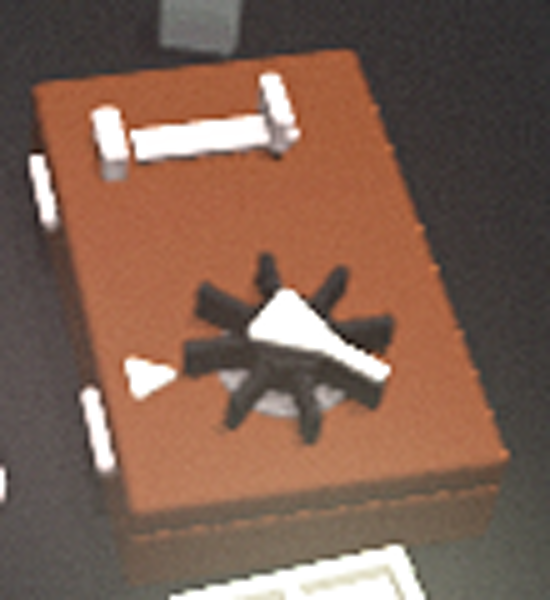

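The bar is 3 lugs anticlockwise of the wedge, which means −5 clicks, so 5 clicks are needed. Yaw is about 13.6° and the lid centre about (522,−32). I'll move above it with tool x along case x.

```bash
python3 -m pendant '[[120,-221,20,0,0,-20,0],[120,-221,20,0,0,-20,0],[120,-221,20,0,0,-20,0],[120,-221,20,0,0,-20,0],[120,-221,20,0,0,-20,0],[240,-442,20,0,0,-40,0],[240,-442,20,0,0,-40,0],[240,-442,20,0,0,-40,0],[240,-442,20,0,0,-40,0],[240,-442,20,0,0,-40,0],[240,-442,20,0,0,-40,0],[357,-664,0,0,0,-62,0],[357,-664,0,0,0,-62,0],[357,-664,0,0,0,-62,0],[357,-664,0,0,0,-62,0],[357,-664,0,0,0,-62,0],[357,-664,0,0,0,-62,0],[357,-664,0,0,0,-62,0],[357,-664,0,0,0,-62,0],[357,-664,0,0,0,-62,0]]'
python3 - <<'E'
from h import *
b,_=snap('wrist','w1');cv2.imwrite('pics/w1b.png',cv2.resize(b,(768,576),interpolation=cv2.INTER_CUBIC))
snap('side','d1')
E
```

```text
time: 1.77
eef_pos: [520.8, -13.0, 230.0]
ee_rot: [0.993, 0.118, -0.001, 0.001]
wrist_force: [-1.4, 1.0, 0.1]
grip_width: 0.997
```

View pics/w1b.png

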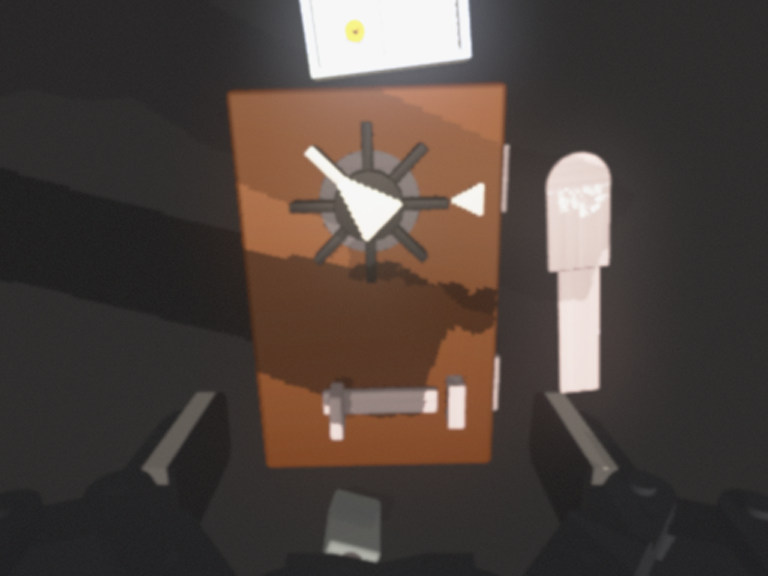

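This view from above confirms the bar at 135°, so 5 clicks. The wheel centre is at about (368,202) in the 1.5× picture, the wedge tip at (449,200), the fin at (337,410), and both fingertips show at the bottom.

```bash
python3 - <<'E'
from h import *
L=[('lugR',446,202,80),('lugL',293,207,80),('lugT',367,124,80),('lugB',371,279,80),('wedge',449,200,63),('wedge2',484,200,63),('finT',337,383,87.5),('finB',336,437,None),('finfrontbot',345,410,None),('finmid',337,402,None),('keepT',456,380,76),('keepB',457,425,None),('cTL',229,93,60),('cTR',505,86,60),('cBL',268,466,60),('cBR',491,462,60)]
for n,u,v,z in L: print(n,px('wrist','w1',u/1.5,v/1.5,z).round(1),px('wrist','w1',u/1.5,v/1.5).round(1))
# fingers in tool frame
z=np.load('pics/w1.npz');Rt=R.from_quat(z['q']).as_matrix()
for u,v in [(197,395),(212,395),(150,470),(163,476),(205,430),(185,425),(547,396),(562,396),(600,475),(612,468),(570,430),(580,430)]:
    p=px('wrist','w1',u/1.5,v/1.5); print((u,v),(Rt.T@(p-z['p'])).round(1))
print(R.from_quat(z['q']).as_euler('zyx',degrees=True), np.degrees(np.arctan2(Rt[1,0],Rt[0,0])))
d=z['d']; print(d[300,80:160:4].round(0)); print(d[285,90:150:3].round(0))
E
```

```text
lugR [546.2  37.4  80. ] [546.1  37.5  80.5]
lugL [463.3  14.6  80. ] [463.4  14.6  80. ]
lugT [493.7  67.4  80. ] [493.7  67.3  80.5]
lugB [515.6 -15.8  80. ] [515.6 -15.7  80.4]
wedge [550.1  37.6  63. ] [550.4  37.4  60.8]
wedge2 [570.2  42.5  63. ] [570.6  42.3  61.2]
finT [510.2 -82.4  87.5] [510.7 -93.1  66.3]
finB [ 517.4 -119.1   87.8] [ 517.4 -119.1   87.8]
finfrontbot [ 520.  -110.3   68. ] [ 520.  -110.3   68. ]
finmid [512.9 -94.9  87.7] [512.9 -94.9  87.7]
keepT [583.1 -68.5  76. ] [585.3 -72.   68.1]
keepB [592.5 -99.   76.6] [592.5 -99.   76.6]
cTL [413.7  65.6  60. ] [413.5  65.6  59.2]
cTR [563.8 105.6  60. ] [564.1 105.8  58.7]
cBL [ 477.2 -170.8   60. ] [ 477.1 -172.    58.4]
cBR [ 628.9 -130.7   60. ] [ 652.9 -167.     0.8]
(197, 395) [-49.2 -11.7 -18.9]
(212, 395) [-45.2 -11.7 -19. ]
(150, 470) [-48.2 -11.3 -51.1]
(163, 476) [-45.6  -9.9 -51.2]
(205, 430) [-43.1  -9.1 -32.1]
(185, 425) [-47.1 -11.5 -33.8]
(547, 396) [ 43.9 -11.5 -19.5]
(562, 396) [ 47.8 -11.7 -19.7]
(600, 475) [ 45.3  -9.9 -51.1]
(612, 468) [ 47.7 -11.4 -50.8]
(570, 430) [ 44.2 -11.2 -35.9]
(580, 430) [ 46.6 -11.3 -35.9]
[-1.35996775e+01 -1.31324151e-01  1.79873587e+02] 13.599406274073635
[430. 430. 431. 121. 119. 121. 112. 113. 114. 113. 113. 114. 118. 122.
 125. 132. 136. 140. 147. 429.]
[424. 423. 423. 423. 423. 129. 129. 129. 122. 122. 123. 122. 122. 122.
   0. 126. 128. 132. 136. 140.]
```

```bash
cat > arc.py <<'E'
import numpy as np,sys
from h import env,R
ax=np.array([504.7,25.9]);yaw=14.9
u=lambda a:np.array([np.cos(np.radians(a+yaw)),np.sin(np.radians(a+yaw))])
def tcp(t,r=47,o=48): return ax+r*u(t)-o*u(t-90)
if __name__=='__main__':
    s=env.read_state();Rt=R.from_quat(s['ee_rot']).as_matrix();y=np.degrees(np.arctan2(Rt[1,0],Rt[0,0]));p=s['eef_pos']
    print('now',p.round(1),round(y,1))
    for t in (67.5,72,78,84,90,96,102,108,112.5,114): print(t,'from now',(tcp(t)-p[:2]).round(1),round(t-90+yaw-y,1),' from 67.5',(tcp(t)-tcp(67.5)).round(1),round(t-67.5,1))
E
python3 arc.py
```

```text
now [519.9  -8.8 229.9] 14.0
67.5 from now [-56.5  87.6] -21.6  from 67.5 [0. 0.] 0.0
72 from now [-60.6  84.2] -17.1  from 67.5 [-4.  -3.4] 4.5
78 from now [-65.5  79.2] -11.1  from 67.5 [-9.  -8.4] 10.5
84 from now [-69.9  73.7] -5.1  from 67.5 [-13.3 -13.9] 16.5
90 from now [-73.6  67.7] 0.9  from 67.5 [-17.1 -19.9] 22.5
96 from now [-76.8  61.4] 6.9  from 67.5 [-20.2 -26.2] 28.5
102 from now [-79.2  54.9] 12.9  from 67.5 [-22.7 -32.7] 34.5
108 from now [-81.   48.1] 18.9  from 67.5 [-24.5 -39.5] 40.5
112.5 from now [-81.8  42.8] 23.4  from 67.5 [-25.3 -44.8] 45.0
114 from now [-82.   41.1] 24.9  from 67.5 [-25.5 -46.5] 46.5
```

```bash
python3 -m pendant '[[-20,30,-30,0,0,-7,0],[-40,60,-60,0,0,-14,0],[-57,88,-90,0,0,-22,0],[-57,88,-118,0,0,-22,0],[-57,88,-135,0,0,-22,0],[-57,88,-135,0,0,-22,0],[-57,88,-135,0,0,-22,0],[-57,88,-135,0,0,-22,0]]'
python3 - <<'E'
from h import *
b,_=snap('wrist','w2');c,_=snap('side','d2')
cv2.imwrite('pics/m2.png',np.hstack([cv2.resize(b,(448,336)),cv2.resize(c[130:230,245:350],(353,336),interpolation=cv2.INTER_CUBIC)]))
E
python3 arc.py | head -2
```

```text
time: 2.53
eef_pos: [463.8, 80.0, 96.1]
ee_rot: [0.998, -0.069, -0.0, -0.001]
wrist_force: [0.0, -1.1, 0.1]
grip_width: 1.003
now [464.2  79.5  96.5] -8.0
67.5 from now [-0.9 -0.7] 0.4  from 67.5 [0. 0.] 0.0
```

View pics/m2.png

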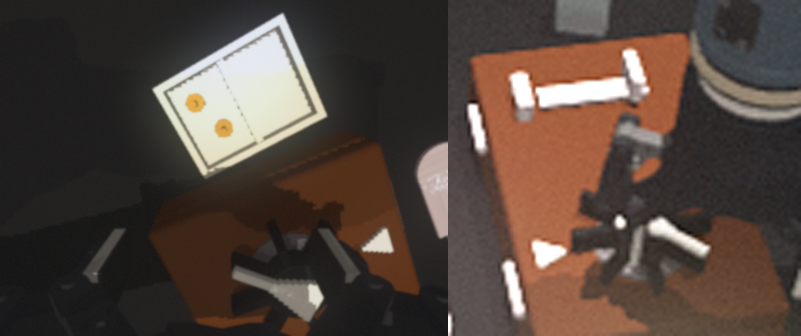

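The right fingertip sits over the gap just clockwise of the 90° lug. I'll lower it and check the force.

```bash
python3 -m pendant '[[-1,-1,-14,0,0,0,0],[-1,-1,-27,0,0,0,0],[-1,-1,-36,0,0,0,0],[-1,-1,-43,0,0,0,0],[-1,-1,-43,0,0,0,0],[-1,-1,-43,0,0,0,0]]'
python3 - <<'E'
from h import *
c,_=snap('side','d3');e,_=snap('wrist','w3')
cv2.imwrite('pics/m3.png',np.hstack([cv2.resize(e,(448,336)),cv2.resize(c[130:230,245:350],(353,336),interpolation=cv2.INTER_CUBIC)]))
E
python3 arc.py
```

```text
time: 3.13
eef_pos: [463.5, 78.3, 53.6]
ee_rot: [0.998, -0.07, 0.0, -0.001]
wrist_force: [-1.3, 0.4, 0.9]
grip_width: 1.0
now [463.8  78.5  54. ] -8.0
67.5 from now [-0.5  0.4] 0.4  from 67.5 [0. 0.] 0.0
72 from now [-4.5 -3. ] 4.9  from 67.5 [-4.  -3.4] 4.5
78 from now [-9.4 -8.1] 10.9  from 67.5 [-9.  -8.4] 10.5
84 from now [-13.8 -13.6] 16.9  from 67.5 [-13.3 -13.9] 16.5
90 from now [-17.6 -19.5] 22.9  from 67.5 [-17.1 -19.9] 22.5
96 from now [-20.7 -25.8] 28.9  from 67.5 [-20.2 -26.2] 28.5
102 from now [-23.2 -32.4] 34.9  from 67.5 [-22.7 -32.7] 34.5
108 from now [-24.9 -39.2] 40.9  from 67.5 [-24.5 -39.5] 40.5
112.5 from now [-25.8 -44.4] 45.4  from 67.5 [-25.3 -44.8] 45.0
114 from now [-26.  -46.1] 46.9  from 67.5 [-25.5 -46.5] 46.5
```

View pics/m3.png

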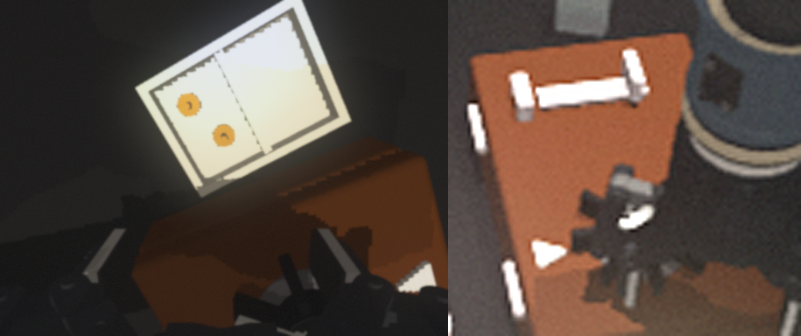

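```bash
python3 -m pendant '[[-4.5,-3,0,0,0,5,0],[-9.5,-8,0,0,0,11,0],[-14,-13.5,0,0,0,17,0],[-17.5,-19.5,0,0,0,23,0],[-20.5,-26,0,0,0,29,0],[-23,-32.5,0,0,0,35,0],[-25,-39,0,0,0,41,0],[-26,-44.5,0,0,0,45.5,0],[-26,-44.5,0,0,0,45.5,0],[-26,-44.5,0,0,0,45.5,0],[-26,-44.5,0,0,0,45.5,0],[-26,-44.5,15,0,0,45.5,0],[-26,-44.5,35,0,0,45.5,0],[-26,-44.5,44,0,0,45.5,0],[-26,-44.5,44,0,0,45.5,0],[-26,-44.5,44,0,0,45.5,0]]'
python3 - <<'E'
from h import *
c,_=snap('side','d4');e,_=snap('wrist','w4')
cv2.imwrite('pics/m4.png',np.hstack([cv2.resize(e,(448,336)),cv2.resize(c[130:230,245:350],(353,336),interpolation=cv2.INTER_CUBIC)]))
E
python3 arc.py|head -2
```

```text
time: 4.57
eef_pos: [438.0, 34.5, 98.1]
ee_rot: [0.947, 0.321, 0.001, -0.002]
wrist_force: [0.8, 0.2, 0.1]
grip_width: 0.998
now [437.2  34.2  97.3] 37.5
67.5 from now [26.1 44.7] -45.1  from 67.5 [0. 0.] 0.0
```

View pics/m4.png

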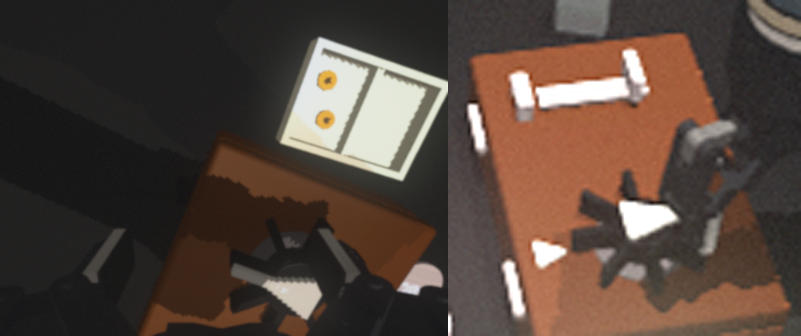

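The first click worked and the bar has turned 45°. Now the second.

```bash
python3 -m pendant '[[6,8,0,0,0,-7,0],[11,16,0,0,0,-14,0],[16,24,0,0,0,-21,0],[20,32,0,0,0,-28,0],[23,38,0,0,0,-35,0],[26,44.5,0,0,0,-42,0],[26,44.5,0,0,0,-45,0],[26,44.5,0,0,0,-45,0],[26,44.5,0,0,0,-45,0],[26,44.5,-15,0,0,-45,0],[26,44.5,-30,0,0,-45,0],[26,44.5,-43,0,0,-45,0],[26,44.5,-43,0,0,-45,0],[26,44.5,-43,0,0,-45,0]]'
python3 arc.py|sed -n '1,2p;10p'
```

```text
time: 5.83
eef_pos: [462.5, 78.1, 53.8]
ee_rot: [0.998, -0.066, -0.001, -0.001]
wrist_force: [-0.2, 0.2, 0.5]
grip_width: 0.998
now [462.5  78.1  53.8] -7.5
67.5 from now [0.8 0.8] -0.1  from 67.5 [0. 0.] 0.0
112.5 from now [-24.5 -44. ] 44.9  from 67.5 [-25.3 -44.8] 45.0
```

```bash
python3 -m pendant '[[-3.5,-3,0,0,0,5,0],[-8.5,-8,0,0,0,11,0],[-13,-13.5,0,0,0,17,0],[-16.5,-19.5,0,0,0,23,0],[-19.5,-26,0,0,0,29,0],[-22,-32.5,0,0,0,35,0],[-24,-39,0,0,0,41,0],[-24.5,-44,0,0,0,45,0],[-24.5,-44,0,0,0,45,0],[-24.5,-44,0,0,0,45,0],[-24.5,-44,0,0,0,45,0],[-24.5,-44,15,0,0,45,0],[-24.5,-44,35,0,0,45,0],[-24.5,-44,44,0,0,45,0],[-24.5,-44,44,0,0,45,0],[-24.5,-44,44,0,0,45,0]]'
python3 -m pendant '[[6,8,0,0,0,-7,0],[11,16,0,0,0,-14,0],[16,24,0,0,0,-21,0],[20,32,0,0,0,-28,0],[23,38,0,0,0,-35,0],[25.5,44.5,0,0,0,-42,0],[25.5,44.5,0,0,0,-45,0],[25.5,44.5,0,0,0,-45,0],[25.5,44.5,0,0,0,-45,0],[25.5,44.5,-15,0,0,-45,0],[25.5,44.5,-30,0,0,-45,0],[25.5,44.5,-43,0,0,-45,0],[25.5,44.5,-43,0,0,-45,0],[25.5,44.5,-43,0,0,-45,0]]'
python3 arc.py|sed -n '1,2p;10p'
```

```text
time: 7.17
eef_pos: [438.3, 34.5, 97.9]
ee_rot: [0.947, 0.321, -0.001, -0.001]
wrist_force: [-0.3, -0.3, -0.1]
grip_width: 0.998
time: 8.33
eef_pos: [463.1, 78.5, 54.4]
ee_rot: [0.998, -0.065, -0.001, -0.001]
wrist_force: [0.9, 0.3, 0.0]
grip_width: 1.0
now [463.1  78.5  54.4] -7.5
67.5 from now [0.2 0.3] -0.1  from 67.5 [0. 0.] 0.0
112.5 from now [-25.1 -44.4] 44.9  from 67.5 [-25.3 -44.8] 45.0
```

Third click, then the return and descent for the fourth; I'll stop to look before the last click.

```bash
python3 -m pendant '[[-4,-3,0,0,0,5,0],[-9,-8,0,0,0,11,0],[-13.5,-13.5,0,0,0,17,0],[-17,-19.5,0,0,0,23,0],[-20,-26,0,0,0,29,0],[-22.5,-32.5,0,0,0,35,0],[-24.5,-39,0,0,0,41,0],[-25,-44.5,0,0,0,45,0],[-25,-44.5,0,0,0,45,0],[-25,-44.5,0,0,0,45,0],[-25,-44.5,0,0,0,45,0],[-25,-44.5,15,0,0,45,0],[-25,-44.5,35,0,0,45,0],[-25,-44.5,43,0,0,45,0],[-25,-44.5,43,0,0,45,0],[-25,-44.5,43,0,0,45,0]]'
python3 - <<'E'
from h import *
c,_=snap('side','d6');e,_=snap('wrist','w6')
cv2.imwrite('pics/m6.png',np.hstack([cv2.resize(e,(448,336)),cv2.resize(c[130:230,245:350],(353,336),interpolation=cv2.INTER_CUBIC)]))
E
python3 -m pendant '[[6,8,0,0,0,-7,0],[11,16,0,0,0,-14,0],[16,24,0,0,0,-21,0],[20,32,0,0,0,-28,0],[23,38,0,0,0,-35,0],[25.5,44.5,0,0,0,-42,0],[25.5,44.5,0,0,0,-45,0],[25.5,44.5,0,0,0,-45,0],[25.5,44.5,0,0,0,-45,0],[25.5,44.5,-15,0,0,-45,0],[25.5,44.5,-30,0,0,-45,0],[25.5,44.5,-43,0,0,-45,0],[25.5,44.5,-43,0,0,-45,0],[25.5,44.5,-43,0,0,-45,0]]'
python3 arc.py|sed -n '1,2p;10p'
```

```text
time: 9.67
eef_pos: [438.4, 34.4, 97.5]
ee_rot: [0.947, 0.322, -0.001, -0.0]
wrist_force: [0.4, -0.1, -0.2]
grip_width: 0.999
time: 10.93
eef_pos: [462.4, 78.1, 53.1]
ee_rot: [0.998, -0.065, -0.003, -0.001]
wrist_force: [-0.2, -0.6, -0.6]
grip_width: 1.003
now [462.4  78.1  53.1] -7.5
67.5 from now [1.  0.7] -0.1  from 67.5 [0. 0.] 0.0
112.5 from now [-24.3 -44. ] 44.9  from 67.5 [-25.3 -44.8] 45.0
```

View pics/m6.png

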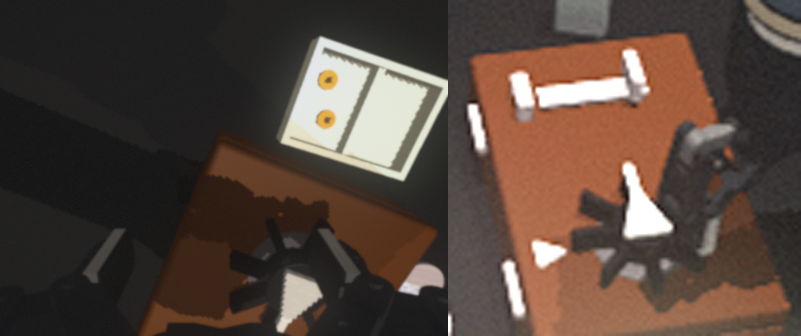

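After three clicks the bar points to case −y, which is −2. Two more to go.

```bash
python3 -m pendant '[[-3.5,-3,0,0,0,5,0],[-8.5,-8,0,0,0,11,0],[-13,-13.5,0,0,0,17,0],[-16.5,-19.5,0,0,0,23,0],[-19.5,-26,0,0,0,29,0],[-22,-32.5,0,0,0,35,0],[-24,-39,0,0,0,41,0],[-24.5,-44,0,0,0,45,0],[-24.5,-44,0,0,0,45,0],[-24.5,-44,0,0,0,45,0],[-24.5,-44,0,0,0,45,0],[-24.5,-44,15,0,0,45,0],[-24.5,-44,35,0,0,45,0],[-24.5,-44,44,0,0,45,0],[-24.5,-44,44,0,0,45,0],[-24.5,-44,44,0,0,45,0]]'
python3 -m pendant '[[6,8,0,0,0,-7,0],[11,16,0,0,0,-14,0],[16,24,0,0,0,-21,0],[20,32,0,0,0,-28,0],[23,38,0,0,0,-35,0],[25.5,44.5,0,0,0,-42,0],[25.5,44.5,0,0,0,-45,0],[25.5,44.5,0,0,0,-45,0],[25.5,44.5,0,0,0,-45,0],[25.5,44.5,-15,0,0,-45,0],[25.5,44.5,-30,0,0,-45,0],[25.5,44.5,-43,0,0,-45,0],[25.5,44.5,-43,0,0,-45,0],[25.5,44.5,-43,0,0,-45,0]]'
python3 arc.py|sed -n '1,2p;10p'
```

```text
time: 12.27
eef_pos: [438.1, 34.5, 97.3]
ee_rot: [0.947, 0.322, -0.002, 0.001]
wrist_force: [0.2, 0.2, -0.1]
grip_width: 0.996
time: 13.43
eef_pos: [462.9, 78.5, 53.7]
ee_rot: [0.998, -0.065, -0.003, 0.0]
wrist_force: [-0.5, 0.6, 0.8]
grip_width: 0.999
now [462.9  78.5  53.7] -7.5
67.5 from now [0.4 0.4] -0.1  from 67.5 [0. 0.] 0.0
112.5 from now [-24.9 -44.4] 44.9  from 67.5 [-25.3 -44.8] 45.0
```

```bash
python3 -m pendant '[[-4,-3,0,0,0,5,0],[-9,-8,0,0,0,11,0],[-13.5,-13.5,0,0,0,17,0],[-17,-19.5,0,0,0,23,0],[-20,-26,0,0,0,29,0],[-22.5,-32.5,0,0,0,35,0],[-24.5,-39,0,0,0,41,0],[-25,-44.5,0,0,0,45,0],[-25,-44.5,0,0,0,45,0],[-25,-44.5,0,0,0,45,0],[-25,-44.5,0,0,0,45,0],[-25,-44.5,15,0,0,45,0],[-25,-44.5,35,0,0,45,0],[-25,-44.5,60,0,0,45,0],[-25,-44.5,60,0,0,45,0]]'
python3 -m pendant '[[0,-20,30,0,0,-7,0],[10,-45,60,0,0,-14,0],[25,-70,80,0,0,-22,0],[45,-90,80,0,0,-22.5,0],[55,-90,80,0,0,-22.5,0],[55,-90,80,0,0,-22.5,0],[55,-90,80,0,0,-22.5,0],[55,-90,80,0,0,-22.5,0]]'
python3 - <<'E'
from h import *
b,_=snap('wrist','w7');cv2.imwrite('pics/w7b.png',cv2.resize(b,(768,576),interpolation=cv2.INTER_CUBIC))
E
```

```text
time: 14.68
eef_pos: [440.9, 34.9, 117.4]
ee_rot: [0.947, 0.322, 0.001, 0.002]
wrist_force: [1.4, -0.8, 0.1]
grip_width: 1.001
time: 15.35
eef_pos: [494.6, -53.7, 196.4]
ee_rot: [0.991, 0.132, -0.001, 0.002]
wrist_force: [0.7, 0.2, -1.2]
grip_width: 1.0
```

View pics/w7b.png

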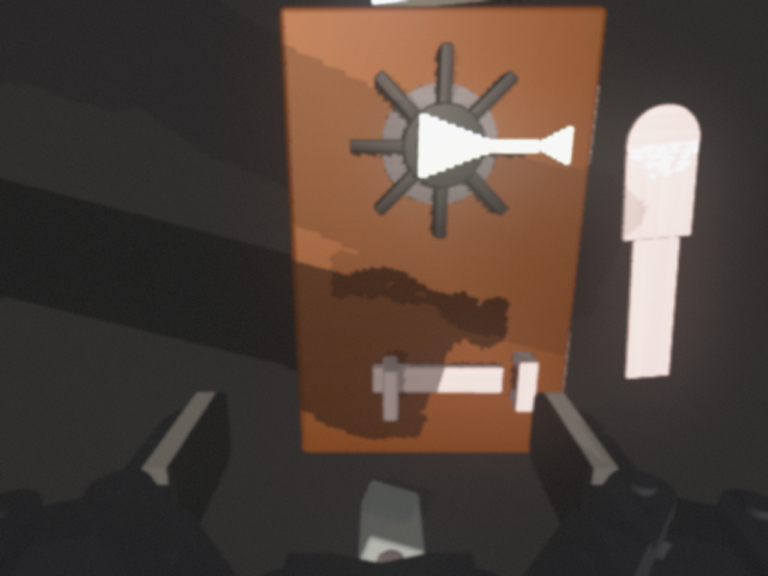

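The bar now points straight at the wedge: bar end and wedge tip meet at (540,147). Next I'll measure the fin.

```bash
cat > fin.py <<'E'
from h import *
import sys
ax=np.array([504.7,25.9]);a=np.radians(14.9);Rc=np.array([[np.cos(a),-np.sin(a)],[np.sin(a),np.cos(a)]])
toc=lambda p:Rc.T@(np.array(p)[:2]-ax)+[0,60]
tow=lambda c:ax+Rc@(np.array(c)-[0,60])
if __name__=='__main__':
    for n,u,v in [('finT',391,362),('fin',391,390),('finB',391,415),('finL',385,400),('finR',397,400),('barbackend',375,378),('barfront',502,380),('keeper',527,385),('barend_lug',538,147),('wedgetip',543,147)]:
        p=px('wrist','w7',u/1.5,v/1.5); print(n,toc(p).round(1),p[2].round(1))
    s=env.read_state();print(s['eef_pos'].round(1),toc(s['eef_pos']).round(1),R.from_quat(s['ee_rot']).as_matrix()[:2,0])
    for x in (-60,-20,0): print(x,(tow([x,-70])-s['eef_pos'][:2]).round(1))
E
python3 fin.py
```

```text
finT [-24.3 -56.1] 75.1
fin [-24.4 -66.6] 88.1
finB [-24.3 -81.7] 88.2
finL [-27.6 -73.1] 87.3
finR [-21.1 -73.2] 87.0
barbackend [-33.2 -69.2] 68.2
barfront [ 42.  -73.8] 61.0
keeper [ 52.1 -69.1] 76.7
barend_lug [43. 59.] 87.1
wedgetip [52.5 58.7] 63.6
[494.6 -53.8 196.5] [-30.2 -14.4] [0.96525602 0.26130034]
-60 [-14.5 -61.4]
-20 [ 24.2 -51.1]
0 [ 43.5 -46. ]
```

```bash
python3 -m pendant '[[-14.5,-61.5,0,0,0,0,1],[-14.5,-61.5,0,0,0,0,1],[-14.5,-61.5,0,0,0,0,1],[-14.5,-61.5,-40,0,0,0,1],[-14.5,-61.5,-70,0,0,0,1],[-14.5,-61.5,-85,0,0,0,1],[-14.5,-61.5,-85,0,0,0,1],[-14.5,-61.5,-85,0,0,0,1],[-14.5,-61.5,-85,0,0,0,1],[-14.5,-61.5,-100,0,0,0,1],[-14.5,-61.5,-115,0,0,0,1],[-14.5,-61.5,-122,0,0,0,1],[-14.5,-61.5,-122,0,0,0,1],[-14.5,-61.5,-122,0,0,0,1]]'
python3 - <<'E'
from fin import *
s=env.read_state();print(s['eef_pos'].round(1),toc(s['eef_pos']).round(1),s['wrist_force'].round(1),s['grip_width'])
snap('side','d8'); b,_=snap('wrist','w8'); c=cv2.imread('pics/d8.png')
cv2.imwrite('pics/m8.png',np.hstack([cv2.resize(b,(448,336)),cv2.resize(c[130:230,245:350],(353,336),interpolation=cv2.INTER_CUBIC)]))
E
```

```text
time: 16.57
eef_pos: [480.7, -115.3, 75.3]
ee_rot: [0.991, 0.132, -0.0, 0.002]
wrist_force: [-0.2, 1.2, 0.4]
grip_width: 0.001
[ 480.7 -115.3   75.3] [-59.5 -70.3] [-0.2  1.2  0.4] 0.0011715917236243692
```

View pics/m8.png

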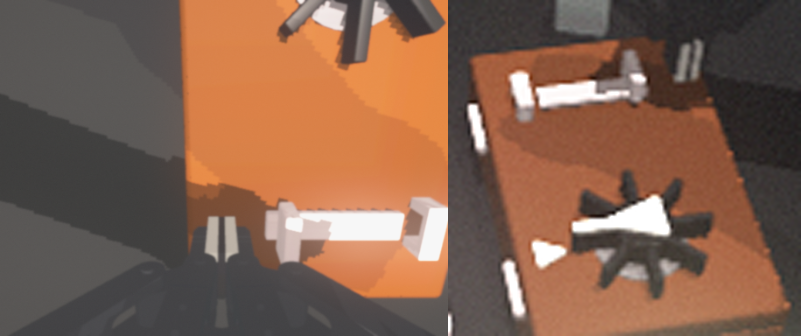

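The closed fingertips are level behind the fin, and the wheel is still on the wedge. Now I push along case +x.

```bash
python3 -m pendant '[[9.7,2.6,0,0,0,0,1],[19.3,5.1,0,0,0,0,1],[24,6.4,0,0,0,0,1],[27,7.2,0,0,0,0,1],[30,8,0,0,0,0,1],[33,8.8,0,0,0,0,1],[36,9.6,0,0,0,0,1],[39,10.4,0,0,0,0,1],[41,10.9,0,0,0,0,1],[43,11.4,0,0,0,0,1],[43,11.4,0,0,0,0,1]]'
python3 -c "
from fin import *
s=env.read_state();print(toc(s['eef_pos']).round(1),(Rc.T@s['wrist_force'][:2]).round(1))"
python3 -m pendant '[[2,0.5,0,0,0,0,1],[3.9,1,0,0,0,0,1],[3.9,1,0,0,0,0,1]]'
python3 -c "
from fin import *
s=env.read_state();print(toc(s['eef_pos']).round(1),(Rc.T@s['wrist_force'][:2]).round(1))"
```

```text
time: 17.58
eef_pos: [522.0, -104.4, 75.2]
ee_rot: [0.991, 0.132, -0.002, 0.001]
wrist_force: [-6.4, -1.4, 4.5]
grip_width: -0.004
[-16.8 -70.4] [-6.5  0.2]
time: 17.83
eef_pos: [522.0, -104.4, 74.8]
ee_rot: [0.991, 0.131, -0.006, 0.001]
wrist_force: [-9.5, -1.5, 8.9]
grip_width: -0.003
[-16.8 -70.4] [-9.5  1. ]
```

```bash
python3 -m pendant '[[2.5,0.7,0,0,0,0,1],[5,1.3,0,0,0,0,1],[7,1.9,0,0,0,0,1],[7,1.9,0,0,0,0,1]]'
python3 - <<'E'
from fin import *
s=env.read_state();print(toc(s['eef_pos']).round(1),s['eef_pos'][2],(Rc.T@s['wrist_force'][:2]).round(1))
c,_=snap('side','d9'); b,_=snap('wrist','w9')
cv2.imwrite('pics/m9.png',np.hstack([cv2.resize(b[200:340,180:512],(448,189)),cv2.resize(c[135:185,250:340],(340,189),interpolation=cv2.INTER_CUBIC)]))
E
```

```text
time: 18.17
eef_pos: [522.1, -104.3, 74.4]
ee_rot: [0.991, 0.13, -0.014, -0.0]
wrist_force: [-15.9, -3.2, 14.5]
grip_width: -0.002
[-16.6 -70.3] 74.37806702099707 [-16.2   1. ]
```

View pics/m9.png

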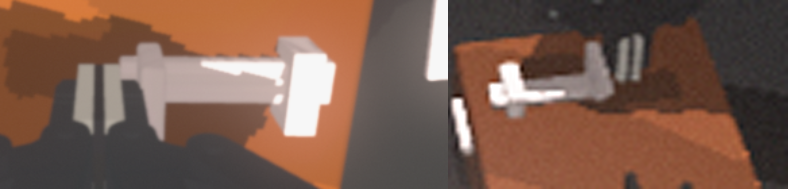

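```bash
python3 - <<'E'
from fin import *
# crop scale: 448/332=1.349 ; full px = 180+u/1.349, 200+v/1.35
for n,u,v in [('finL',142,60),('fin',150,60),('fin2',155,100),('finR',161,80),('tail',125,68),('keeper',305,110),('barend',331,80),('barend2',325,85)]:
    p=px('wrist','w9',180+u/1.349,200+v/1.35); print(n,toc(p).round(1),p[2].round(1))
s=env.read_state();print(s['ee_rot'])
E
python3 -m pendant '[[0,0,0,0,0,0,1],[-15,-4,0,0,0,0,1],[-29,-7.7,0,0,0,0,1],[-29,-7.7,30,0,0,0,1],[-29,-7.7,70,0,0,0,1],[-29,-7.7,110,0,0,0,1],[-29,15,121,0,0,0,1],[-29,50,121,0,0,0,1],[-29,50,121,0,0,0,1],[-29,50,121,0,0,0,1],[-29,50,121,0,0,0,1]]'
python3 - <<'E'
from fin import *
b,_=snap('wrist','wa');cv2.imwrite('pics/wab.png',cv2.resize(b,(768,576),interpolation=cv2.INTER_CUBIC))
E
```

```text
finL [ -3.1 -55.8] 81.2
fin [ -0.6 -55.7] 81.4
fin2 [  0.7 -66.2] 88.0
finR [  2.3 -59.3] 88.1
tail [ -8.  -64.8] 68.2
keeper [ 52.6 -75.6] 76.7
barend [ 64.4 -68.9] 67.5
barend2 [ 62.4 -70.6] 68.0
[ 9.91441161e-01  1.29879270e-01 -1.32588822e-02 -3.08306965e-05]
time: 19.18
eef_pos: [493.3, -54.3, 195.3]
ee_rot: [0.991, 0.13, -0.013, 0.0]
wrist_force: [-0.3, -0.8, 0.4]
grip_width: -0.002
```

View pics/wab.png

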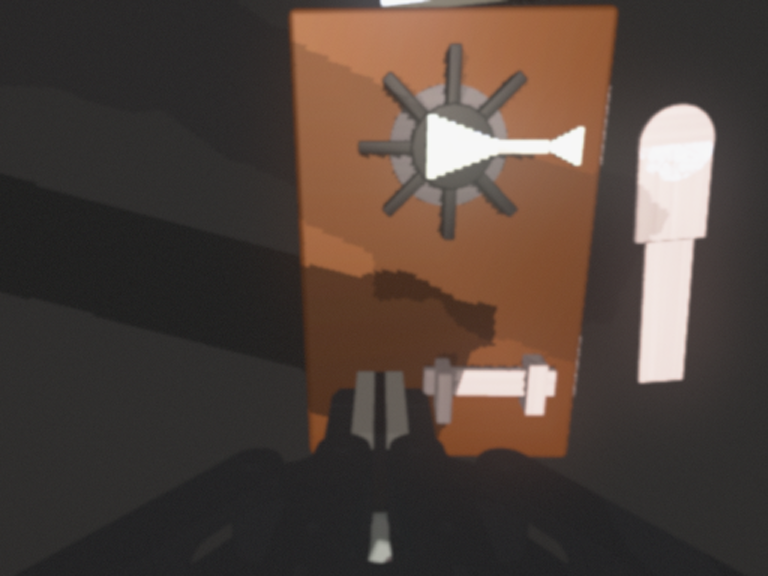

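Wheel on the wedge, bolt through the keeper. The earlier push had an upward force component (the finger's shoulder on the fin's edge), so I'll measure the travel and repeat the push a little higher, with the flat tip, to make sure it is at the stop.

```bash
python3 - <<'E'
from fin import *
for n,u,v in [('fin',444,390),('finB',444,415),('tail',428,380),('barend',554,383),('keeper',536,385)]:
    p=px('wrist','wa',u/1.5,v/1.5); print(n,toc(p).round(1),p[2].round(1))
s=env.read_state();print(s['eef_pos'].round(1),toc(s['eef_pos']).round(1))
for x in (-35,-15,-5): print(x,(tow([x,-70])-s['eef_pos'][:2]).round(1))
E
```

```text
fin [ -0.3 -65.2] 87.8
finB [  0.2 -80.1] 87.9
tail [ -7.5 -69. ] 68.1
barend [ 64.2 -69.9] 68.2
keeper [ 51.7 -67.3] 76.3
[493.1 -55.  195.1] [-32.  -15.2]
-35 [ 11.2 -53.8]
-15 [ 30.5 -48.6]
-5 [ 40.2 -46. ]
```

```bash
python3 -m pendant '[[11,-30,0,0,0,0,1],[11,-54,0,0,0,0,1],[11,-54,-40,0,0,0,1],[11,-54,-80,0,0,0,1],[11,-54,-105,0,0,0,1],[11,-54,-114,0,0,0,1],[11,-54,-114,0,0,0,1],[21,-51,-114,0,0,0,1],[27,-49.5,-114,0,0,0,1],[30.5,-48.5,-114,0,0,0,1],[34,-47.5,-114,0,0,0,1],[37,-47,-114,0,0,0,1],[40,-46,-114,0,0,0,1],[42,-45.5,-114,0,0,0,1],[42,-45.5,-114,0,0,0,1]]'
python3 -c "
from fin import *
s=env.read_state();print(toc(s['eef_pos']).round(1),(Rc.T@s['wrist_force'][:2]).round(1))"
python3 -m pendant '[[-15,-4,0,0,0,0,1],[-29,-7.7,0,0,0,0,1],[-29,-7.7,30,0,0,0,1],[-29,-7.7,70,0,0,0,1],[-29,-7.7,110,0,0,0,1],[-29,15,118,0,0,0,1],[-29,50,118,0,0,0,1],[-29,50,118,0,0,0,1],[-29,50,118,0,0,0,1],[-29,50,118,0,0,0,1]]'
python3 - <<'E'
from fin import *
b,_=snap('wrist','wc'); A=cv2.imread('pics/wa.png')
print('mean diff to wab', cv2.absdiff(A,b)[:280].mean())
for n,u,v in [('fin',444,390),('finB',444,415),('tail',428,380),('barend',554,383),('wedge-bar',545,147)]:
    p=px('wrist','wc',u/1.5,v/1.5); print(n,toc(p).round(1),p[2].round(1))
cv2.imwrite('pics/wcb.png',cv2.resize(b,(768,576)))
E
```

```text
time: 20.48
eef_pos: [528.9, -102.4, 81.4]
ee_rot: [0.991, 0.129, -0.02, -0.0]
wrist_force: [-14.7, -2.6, 14.1]
grip_width: -0.004
[ -9.6 -70.2] [-14.9   1.3]
time: 21.32
eef_pos: [500.0, -52.4, 199.8]
ee_rot: [0.991, 0.129, -0.02, -0.0]
wrist_force: [-0.4, -0.5, 1.1]
grip_width: 0.001
mean diff to wab 9.074816313244048
fin [  7.4 -76.8] 68.0
finB [  8.8 -97.7] 60.0
tail [ -3.4 -61.2] 87.5
barend [ 72.9 -75. ] 60.4
wedge-bar [54.5 59.3] 64.2
```

No more pictures are available, so I'll measure the fin position from the depth maps.

```bash
python3 - <<'E'
from fin import *
for nm in ('w7','wa','wc'):
    ci,M=T('wrist',nm); d=np.load(f'pics/{nm}.npz')['d']; f=192/np.tan(np.radians(ci['vfov'])/2)
    v,u=np.mgrid[:384,:512]; P=np.stack([(u-ci['cx'])/f*d,(v-ci['cy'])/f*d,d],-1)@M[:3,:3].T+M[:3,3]
    C=(P[...,:2]-ax)@Rc+[0,60]; z=P[...,2]
    def box(x0,x1,y0,y1,z0,z1): m=(C[...,0]>x0)&(C[...,0]<x1)&(C[...,1]>y0)&(C[...,1]<y1)&(z>z0)&(z<z1); return C[m]
    fin=box(-32,20,-86,-54,84,92);k=box(40,60,-86,-54,74,79);bar=box(58,75,-78,-62,65,71);b=box(15,50,20,100,83,92)-[0,60]
    print(nm,'fin',np.median(fin,0).round(1),'keeper',np.median(k,0).round(1),'barend',bar[:,0].max() if len(bar) else None,'bar angle',np.degrees(np.arctan2(b[:,1],b[:,0])).mean().round(1))
E
```

```text
w7 fin [-25.4 -69.7] keeper [ 51.1 -69.3] barend None bar angle -0.8
wa fin [ -0.6 -69.2] keeper [ 51.3 -69.7] barend 64.82572646471345 bar angle -1.2
wc fin [ -0.1 -67.1] keeper [ 51.4 -69.6] barend 64.67983514474845 bar angle -1.3
```

The second push did not move the bolt: the bar end is at 64.8 mm before and 64.7 mm after. The wheel is at 0 and the hand is clear.

```bash
python3 -c "
from rig import env
print(env.hand_in())"
```

```text
the job is handed in; nothing more can be done
None
```

The watch case is locked and handed in at about 21 s of the 67 s allowed. `hand_in` gives no verdict, so the result rests on the checks below.

**Wheel:** It started 5 clicks before the wedge. I turned it with one open fingertip, one 45° click at a time. The last depth measurement puts the pointer bar about 1° from the wedge direction, within measuring error, so it did not go a click past.

**Bolt:** I then pushed the bolt with the closed fingertips; it moved about 25 mm and its bar runs through the keeper. A second push at about 15 N moved it no further (bar end 64.8 mm before, 64.7 mm after), so I take it to be at its stop. I don't know exactly where it started, so its home position rests on that block and on the fin ending at about x = 0.

**Checks that disagreed or fell short:**
- Both bolt pushes also showed about 14 N upward at the wrist and tilted the tool slightly, probably from the fingers' shoulder riding on the fin.
- In the second push the fingers stopped about 2 mm further on than I expected, though the depth maps show the bolt itself had not moved.
- I had used up the 12 pictures, so the final state was checked from depth data only.

The hand was about 200 mm up and clear at hand-in. The highest wrist force I read was about 22 N. No move touched the cologne, tray or shoe horn as far as I could see, but I did not measure their final positions.

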